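# Shut and latch the sliding-lid parts case

## Robot

A 7-joint arm with a two-finger parallel gripper is mounted at the origin on a cart in front of the work surface, level with it; the furniture and walls round the work are solid. World frame = base frame: x ahead of the robot, y to its left, z up, the work surface at z = 0. Lengths are in mm, angles in rad, forces in N, time in s.
With the tool pointing down it reaches from about 425 to 950 mm from the base axis. Payload 16.7 kg.
Tool frame: the origin (TCP) lies midway between the tips of the shut fingers; the grasp point (between the pads) lies 19 mm behind it (env.hold_point_z is the distance from the TCP to the grasp point, in mm); z points along the fingers, y is the direction in which the jaws open and shut (so a half turn about z gives the same grasp; the last joint's range is limited). The gripper opens to 94 mm and grips with 3 to 60 N. Pads are 16 mm wide; open, the fingers measure 119 mm over their backs; the gripper's body (75 mm by 177 mm) begins 78 mm behind the grasp point.
Start: joints at [-1.44, 0.426, 0.074, 1.606, -0.034, 1.111, -0.067], TCP at [187.064, 648.523, 205.467] pointing down, gripper open.
Joint ranges: [-2.85, 2.85], [-0.5, 2.14], [-1.23, 1.37], [0.21, 2.46], [-1.02, 4.16], [0.16, 2.05], [-2.73, 2.73]. Speed limits (rad/s): [1.89, 1.89, 2.39, 2.39, 3.01, 3.01, 3.01].

## Interface

Orientations are given as a unit quaternion [w, x, y, z].
In Python, from bench import status, snapshot, camera_info, env gives the robot as it stands.
- The arm moves only by the shell command python3 -m handwheel 'ROWS' [FORCE]. ROWS is JSON, a list that holds one entry, the list of rows, each a list of 7 numbers: the shift along the world's x, y, z in mm, then the turn, a rotation vector about the world's x, y, z in degrees, then the finger opening in mm, from 0 to 94. In form: [[[dx, dy, dz, rx, ry, rz, jaw], ...]]. A call has 1 to 8 rows; each row is the pose to reach, as a shift and turn from the pose commanded when the call began; what a row does not reach only later rows make up. A row lasts 1/8 s, in which the tool goes at most 62.5 mm and 10.7 degrees, less where a joint would pass 70% of its speed; a pose out of reach is approached as far as the arm can. A call with a gripper value outside its range is refused whole. The fingers move at their own pace and stop on an object; FORCE is the grip in N (left out, the last holds). Time passes only in rows, so rows that repeat a pose let the fingers close. It gives the time, the measured TCP pose, the force and the opening at its end, in the units of the state.
- status.state(): the state, without advancing time (a new reading comes with each control period).
- snapshot(name): name is "scene" or "top"; returns (picture, depth): 384x512x3 uint8, red, green, blue; 384x512 float32, mm along the optical axis (not along the pixel's ray), 0 where there is no reading.
- camera_info(name): a dict with "fx", "fy", "cx", "cy" (pixels), "rvec" (rotation vector, rad) and "tvec" (3), from world to camera coordinates, as OpenCV has them. Camera axes: x right, y down, z forward; pixel columns grow to the right and rows downward; lengths in mm; the calibration is good to about 2 mm. A picture is of the moment at which its call begins. camera_info takes no time and is no camera call.
- env.hand_in(): hands the job in, once; it reports no verdict.
The state is a dict: "t": time; "joint_pos": joint angles; "qd": joint speeds; "tau": joint torques, N m; "position": TCP position; "orientation": TCP orientation; "force": force on the tool from outside, world axes, zero at the start; "moment": the same for the moment, N m; "width": finger opening in mm.
Only numpy, scipy, OpenCV 4.12 (cv2) and the standard library are available. Lean on these libraries where they do the work, as an engineer would, in place of code of your own. Each camera call takes 0.05 s, during which the arm holds its last target. There are 200 camera calls.

## Task

Close up the grey parts case on the bench: push its sliding lid home against the seal, drop the wire loop of the draw latch over the lid's keeper, and throw the latch lever right over and down so that it snaps past centre and clamps the lid. Let go of everything, and leave the screw jar and the grease tin where they stand.

Things in the scene. Friction and masses are not known exactly. Their poses are not given: they have to be found in the camera images.
- case: Grey parts case fixed to the bench, 250 long (own x, from -135 to +115), 124 wide (y), 60 high. Origin on the bench, z up; the latch works in the plane y = 0. The +x half is a closed deck (top at z = 60) with the draw latch; the -x half is a compartment under the sliding lid, between side guides (y = +-54 to 62, tops at z = 67). The lid closes towards +x.
- lid (a joint): Slide of the aluminium lid (120 x 98, top at case z = 60), in m. 0: its front edge touches the springy rubber seal; positive: open that far to case -x (at most 0.060); negative: seal squeezed, about 4.5 N per mm, hard stop at -0.007. Pushed in and let go it springs back to 0, after a hard push up to 4 mm open; clamped by the latch it stays near -0.003. Friction about 1.2 N; it stays where left.
- lid_pull (a point): Centre of the black upright bar on the lid, by which the lid is moved: 12 thick (case x), 60 wide (case y), standing 24 high on the lid; the point is 12 above the lid's top. Axes as the case's.
- keeper (a point): Point half-way up the -x face of the lid's keeper, 8 above the lid's top. The keeper is a steel plate 24 wide (case y), 5 thick, 16 high, leaning 25 degrees to case -x: a hook. The loop's bar must lie on the lid on its -x side. With the lid within 4 mm of 0 the loop, falling freely with the lever at 1.4 to 1.9, lands there; with the lid farther open it may land on the keeper. Axes as the case's.
- lever_pivot (a point): Axis of the latch lever (along case y), fixed on the deck, 14 above it, at case x = 20, z = 74.
- lever (a joint): Latch lever angle, rad. 0: shut, lying level along case +x, its top face 18 above the deck; 1.57 upright; 2.0 leaning over the lid (stop). It stays where left. With the loop hooked it takes up to 0.15 N m (about 2 N at its end) to press it down; below about 0.4 it snaps shut by itself and stays.
- lever_tip (a point): Free end of the latch lever, 88 from its pivot, middle of its width. The lever is a steel bar 24 wide (30 at the end), 8 thick.
- loop_bar (a point): Centre of the wire loop's cross bar, 8 thick, 42 long, along case y. Legs 6 thick, 78 long, 36 apart inside, run from its ends to a pin through the lever, 28 from the pivot; the lever passes inside the loop. It starts upright above the lever, held by slight friction (under 0.3 N moves it); tipped over 25 degrees to case -x it falls on the lid. There the bar's centre is 4 above the lid's top.
- screw_jar_mid (a point): Middle of the white screw jar with a red lid, 63 across and 87 high; a bystander.
- grease_tin_mid (a point): Middle of the yellow and white grease tin, 70 across and 46 high; a bystander.

How it is judged (in metres and radians):
At the end, for the whole second after the job is handed in: The latch lever is down (within 0.12 rad of shut), the loop's bar sits behind the keeper below its top edge, and the latch holds the lid squeezed at least 1.5 mm into its seal (value of joint lever below 0.12 rad and value of joint lid below -0.0015 m and x of loop_bar in the frame of keeper below 0 m and z of loop_bar in the frame of keeper below 0.003 m); the robot touches nothing.
It fails at once if the screw jar is moved by more than 40 mm (distance of screw_jar_mid from where it was at the start of the episode above 0.04 m).
It fails at once if the grease tin is moved by more than 40 mm (distance of grease_tin_mid from where it was at the start of the episode above 0.04 m).
It also fails if it takes over 42 s, if anything falls off the work surface, if the arm or the gripper's body presses on something with over 40 N, if the wrist force passes 120 N, or if a joint passes its speed limit or range.

## Working session

There is one attempt and no reset: what is moved stays moved. The work goes in short steps, Python scripts to look and compute and a shell command to move; the robot and the scene stay as the last step left them, time stands still between calls to the robot, and variables do not carry over. Pictures are saved under pics/ and viewed, about 8 in all and at most 12, crops included, and the job is handed in when it is done.

```bash
mkdir -p pics; cat > h.py <<'E'
import numpy as np, cv2
from bench import status, snapshot, camera_info, env
def cam(n):
    c=camera_info(n); R=cv2.Rodrigues(np.array(c["rvec"],float))[0]; t=np.array(c["tvec"],float).ravel()
    return c,R,t
def pts(n,d):
    c,R,t=cam(n); v,u=np.indices(d.shape)
    P=np.stack([(u-c["cx"])/c["fx"]*d,(v-c["cy"])/c["fy"]*d,d],-1)
    W=(P-t)@R; W[d==0]=np.nan; return W
def proj(n,p):
    c,R,t=cam(n); q=R@np.array(p,float)+t
    return c["fx"]*q[0]/q[2]+c["cx"],c["fy"]*q[1]/q[2]+c["cy"]
def ray(n,u,v,z):
    c,R,t=cam(n); d=R.T@np.array([(u-c["cx"])/c["fx"],(v-c["cy"])/c["fy"],1]); o=-R.T@t
    return o+d*(z-o[2])/d[2]
E
python3 - <<'E'
from h import *
s=status.state();print({k:np.round(s[k],3) for k in s})
for n in("scene","top"):
    p,d=snapshot(n);np.savez(f"{n}0.npz",p=p,d=d);cv2.imwrite(f"pics/{n}0.png",cv2.resize(p[:,:,::-1],(800,600)))
    c,R,t=cam(n);print(n,c["fx"],-R.T@t,R[2])
E
```

```text
{'t': np.float64(0.0), 'joint_pos': array([-1.439,  0.427,  0.074,  1.607, -0.034,  1.111, -0.067]), 'qd': array([ 0.002, -0.002, -0.   ,  0.001, -0.   ,  0.   ,  0.001]), 'tau': array([-1.0000e-03, -9.3584e+01,  3.6660e+00, -4.5419e+01, -4.9000e-02,
        2.1000e-02,  0.0000e+00]), 'position': array([186.977, 648.123, 204.782]), 'orientation': array([-0.   ,  0.14 ,  0.99 , -0.001]), 'force': array([-0.696,  0.413,  0.071]), 'moment': array([-0.042,  0.037, -0.048]), 'width': np.float64(94.224)}
scene 449.06635151961785 [ 652.58050527  686.47491611 1144.78513296] [-0.15199996 -0.52673853 -0.83632681]
top 394.55511532306605 [ 315.36009917  -13.17872429 1270.24164095] [ 0.11099738 -0.01376512 -0.99372537]
```

View pics/scene0.png

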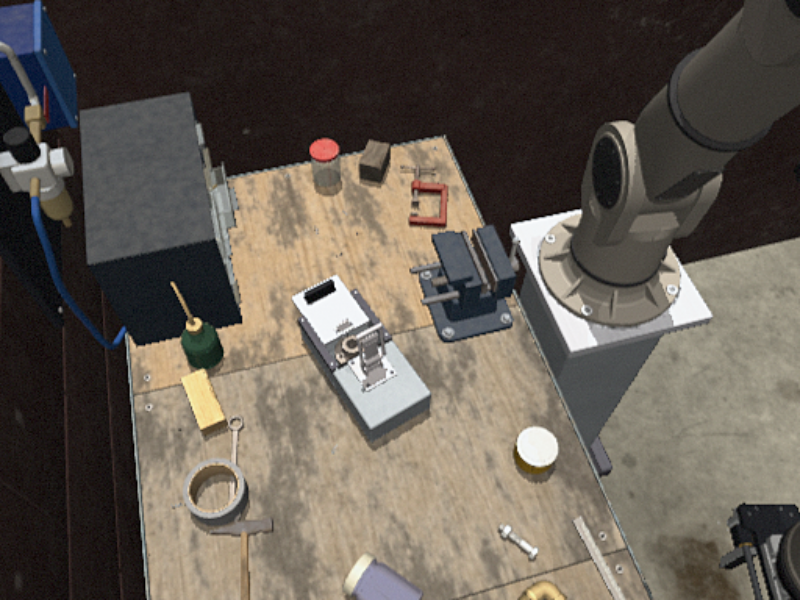

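View pics/top0.png

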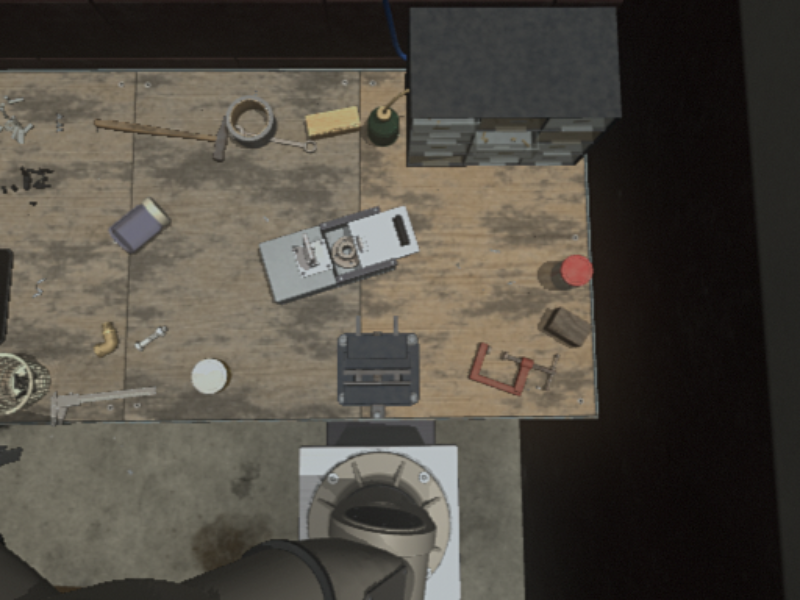

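The scene view shows the case (300-430, 280-440) with its lid open up-left and the black pull bar at (320,291). The latch is at (370,355). In the top view the case is at (260-420, 205-300), with the jar at (575,270) and the tin at (210,376), both well clear.

```bash
python3 - <<'E'
from h import *
T=np.load("top0.npz");S=np.load("scene0.npz")
a=cv2.resize(T["p"][125:200,160:275,::-1],(800,522),interpolation=cv2.INTER_CUBIC)
b=cv2.resize(S["p"][170:285,180:285,::-1],(548,600),interpolation=cv2.INTER_CUBIC)
cv2.imwrite("pics/t0c.png",a);cv2.imwrite("pics/s0c.png",b)
for n,F in(("top",T),("scene",S)):
    W=pts(n,F["d"]);z=W[:,:,2];roi=(W[:,:,0]>330)&(W[:,:,0]<620)&(W[:,:,1]>-120)&(W[:,:,1]<250)
    m=roi&(z>50)&(z<70)
    mm=cv2.morphologyEx(m.astype(np.uint8),cv2.MORPH_OPEN,np.ones((3,3)))
    P=W[mm>0][:,:2].astype(np.float32);r=cv2.minAreaRect(P);print(n,"z50-70 rect",r,cv2.boxPoints(r).round(1).tolist(),"zmed",np.median(z[m]))
    for nm,lo,hi in(("hi",95,200),("mid",72,95)):
        k=roi&(z>lo)&(z<hi);print(nm,k.sum());
        l,lab,st,ce=cv2.connectedComponentsWithStats(k.astype(np.uint8))
        for i in range(1,l):
            if st[i,4]>5:
                Q=W[lab==i];print(ce[i].round(1),st[i,4],Q.mean(0).round(1),Q.min(0).round(1),Q.max(0).round(1))
    p=F["p"].astype(int);dk=roi&(p.max(2)<40)&(z>55)
    Q=W[dk];print("dark",dk.sum(),Q.mean(0).round(1), np.argwhere(dk).mean(0))
E
```

```text
top z50-70 rect ((541.0706176757812, 74.50457763671875), (124.57251739501953, 302.468505859375), 17.096967697143555) [[437.1000061035156, 200.6999969482422], [526.0, -88.4000015258789], [645.0999755859375, -51.70000076293945], [556.0999755859375, 237.39999389648438]] zmed 61.81845133180236
hi 662
[196.8 160.3] 98 [522.8 126.9 152.3] [500.5 114.1  97.9] [550.  141.3 186.5]
[253.7 206.5] 13 [392.6 -36.3  96.5] [376.2 -37.4  95.5] [406.2 -34.2 100. ]
[229.1 208.1] 13 [388.5  36.9  97.1] [379.9  34.1  95.1] [397.7  40.2 100.9]
[241.  220.9] 534 [348.3   0.8 161.8] [330.8 -58.7  95. ] [376.7  61.2 170.5]
mid 176
[256.8 146.3] 80 [578.2 -47.8  82.9] [550.1 -60.7  72.5] [607.7 -36.4  89.3]
[230.4 154.6] 16 [554.3  33.2  76.7] [543.6  28.3  72.2] [565.5  40.8  81.6]
[201.2 165.2] 24 [521.1 122.3  79.5] [506.5 113.8  75. ] [543.7 126.5  85.4]
[228.8 203.9] 9 [401.3  37.9  93.4] [395.   34.3  92. ] [406.9  40.3  94.8]
[253.  210.3] 20 [381.6 -34.4  92.9] [370.5 -40.2  90.7] [394.6 -31.1  94.8]
[228.9 212.4] 8 [376.   37.7  93. ] [371.1  34.3  88.4] [380.3  40.4  94.8]
dark 1 [550.8 -57.3  84.4
[... 522 characters left out ...]
374.4   9.7 101.2]
[278.6 190.1] 8 [380.9  37.5  95.6] [373.2  34.7  95. ] [387.1  42.   97.1]
[236.8 221.3] 336 [525.3 129.6 141.6] [500.2 114.1  95.3] [549.3 144.6 185.7]
mid 399
[271.7 171.7] 75 [379.5 -32.8  89.7] [348.7 -41.5  82.6] [407.8 -27.2  94.9]
[280.5 180.6] 38 [364.6   4.9  91.1] [349.7  -5.2  84. ] [378.4  11.9  94.4]
[203.9 185. ] 99 [578.2 -45.1  80.4] [550.2 -60.   72.1] [606.2 -34.9  87.6]
[284.6 191.3] 134 [363.9  41.4  88.6] [330.1   9.6  73.3] [408.1  65.   94.8]
[219.3 206.7] 13 [552.2  34.2  75.1] [543.8  30.2  72.2] [565.6  39.2  77.4]
[237.9 234.3] 39 [524.6 133.4  78.1] [507.2 124.4  72.5] [541.4 142.3  85.4]
dark 220 [476.2   0.5  90.7] [187.99545455 243.05454545]
```

View pics/t0c.png

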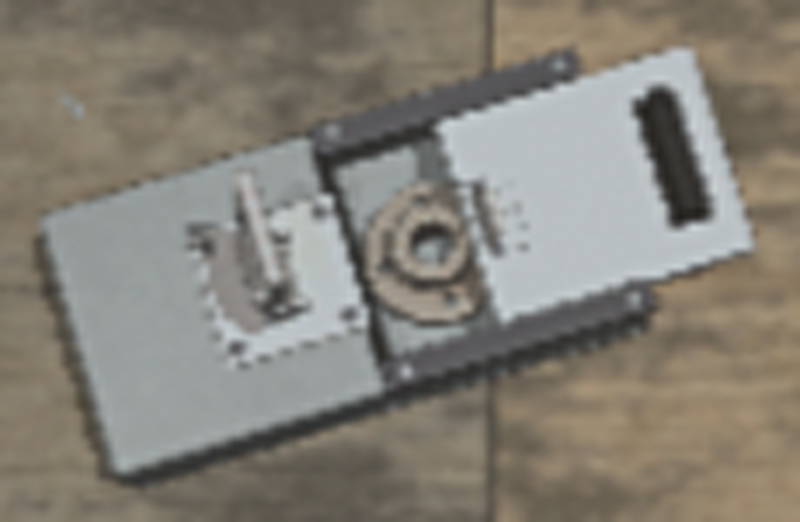

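View pics/s0c.png

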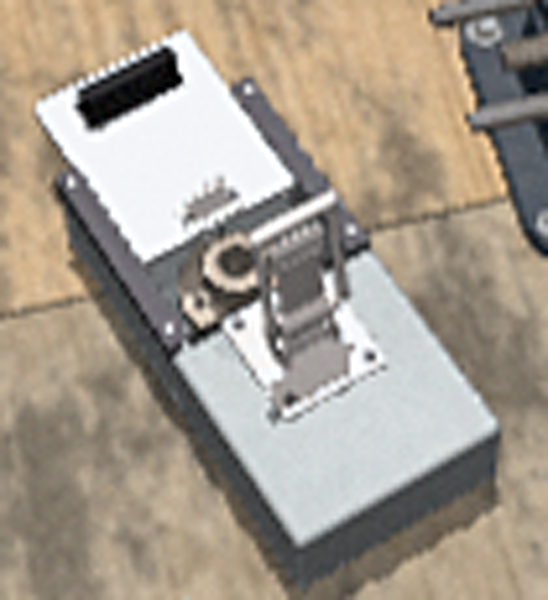

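The lever and the loop stand upright near world (524,128), and the pull bar is at (578,-46). Case +x is about (-0.294, 0.956) and the origin about (530,109), so the lid is roughly 55 mm open. First I shut the fingers, turn the jaws along case y and go to the far side of the pull bar.

```bash
python3 -m handwheel '[[[213,-228,55,0,0,-57,0],[213,-228,55,0,0,-57,0],[213,-228,55,0,0,-57,0],[213,-228,55,0,0,-57,0],[213,-228,55,0,0,-57,0],[213,-228,55,0,0,-57,0],[402,-730,55,0,0,-57,0],[402,-730,55,0,0,-57,0]]]' 20
```

```text
t: 1.1
position: [444.3, 302.0, 260.2]
orientation: [0.0, 0.595, 0.804, -0.0]
force: [1.3, 0.2, 1.0]
width: 17.5
```

```bash
python3 -m handwheel '[[[145,-384,0,0,0,0,0],[145,-384,0,0,0,0,0],[145,-384,0,0,0,0,0],[145,-384,0,0,0,0,0],[145,-384,0,0,0,0,0],[145,-384,0,0,0,0,0],[145,-384,0,0,0,0,0],[145,-384,-60,0,0,0,0]]]'
```

```text
t: 2.1
position: [591.9, -84.1, 202.7]
orientation: [0.003, 0.597, 0.802, 0.002]
force: [0.6, 1.2, -1.8]
width: 0.4
```

```bash
python3 -m handwheel '[[[0,0,-60,0,0,0,0],[0,0,-110,0,0,0,0],[0,0,-130,0,0,0,0],[0,0,-130,0,0,0,0],[-4,14,-130,0,0,0,0],[-8,27,-130,0,0,0,0],[-12,38,-130,0,0,0,0],[-15,48,-130,0,0,0,0]]]'; python3 - <<'E'
from h import *
p,d=snapshot("top");cv2.imwrite("pics/t1.png",cv2.resize(p[115:205,160:280,::-1],(800,600),interpolation=cv2.INTER_CUBIC))
p,d=snapshot("scene");cv2.imwrite("pics/s1.png",cv2.resize(p[150:285,160:295,::-1],(600,600),interpolation=cv2.INTER_CUBIC))
s=status.state();print(s["position"],s["force"])
E
```

```text
t: 3.1
position: [574.2, -31.3, 71.0]
orientation: [0.0, 0.595, 0.804, 0.0]
force: [1.0, -1.5, 0.9]
width: 0.6
[573.74123166 -30.63495632  70.54737895] [-0.31650761  0.00815794 -0.0995886 ]
```

View pics/s1.png

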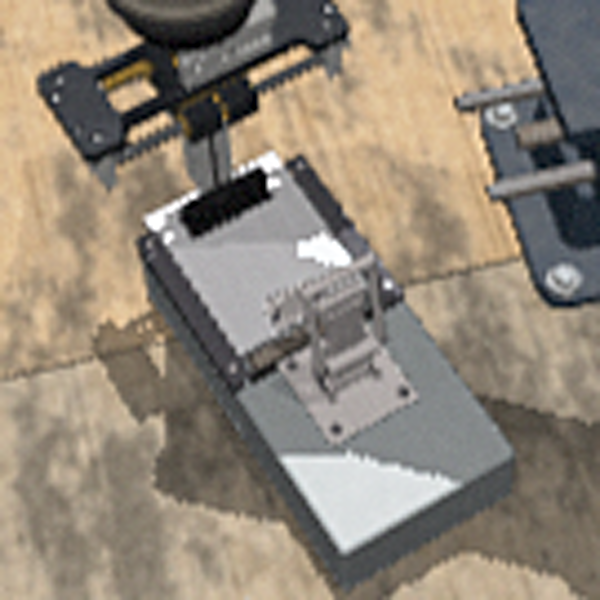

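The finger is on the pull bar and the lid is about half closed, with a gap of roughly 25 mm left. The loop is still upright. I keep pushing gently.

```bash
python3 -m handwheel '[[[-2,5,0,0,0,0,0],[-3,10,0,0,0,0,0],[-4,14,0,0,0,0,0],[-5,17,0,0,0,0,0],[-6,19,0,0,0,0,0],[-6,19,0,0,0,0,0]]]';  python3 -m handwheel '[[[-0.6,2,0,0,0,0,0],[-1.2,4,0,0,0,0,0],[-1.2,4,0,0,0,0,0]]]'
```

```text
t: 3.95
position: [568.6, -14.4, 70.4]
orientation: [0.001, 0.596, 0.803, -0.0]
force: [3.9, -5.6, -5.6]
width: 0.0
t: 4.32
position: [567.9, -12.3, 70.5]
orientation: [0.002, 0.596, 0.803, -0.001]
force: [7.3, -15.6, -8.8]
width: 0.3
```

Force is about 17 N, so the lid is on the seal and squeezed about 3 mm. I back off slowly, rise, and cross to the +x side of the loop.

```bash
python3 -m handwheel '[[[0.3,-1,0,0,0,0,0],[0.9,-3,0,0,0,0,0],[1.5,-5,0,0,0,0,0],[4,-14,0,0,0,0,0],[4,-14,60,0,0,0,0],[4,-14,120,0,0,0,0],[4,-14,180,0,0,0,0],[4,-14,190,0,0,0,0]]]';  python3 -m handwheel '[[[-57,190,10,0,0,0,0],[-57,190,10,0,0,0,0],[-57,190,10,0,0,0,0],[-57,190,10,0,0,0,0],[-57,190,10,0,0,0,0]]]'
python3 - <<'E'
from h import *
e=np.array([-.294,.956]);f=np.array([-.956,-.294]);O=np.array([530.4,109.1])
for n in("top","scene"):
    p,d=snapshot(n);np.savez(f"{n}2.npz",p=p,d=d);W=pts(n,d);z=W[:,:,2]
    x=(W[:,:,:2]-O)@e;y=(W[:,:,:2]-O)@f
    for nm,m in(("pull",(x<-80)&(x>-180)&(abs(y)<50)&(z>72)&(z<95)),("loop",(abs(y)<45)&(x>-40)&(x<60)&(z>160)&(z<195)),("lever",(abs(y)<10)&(x>-20)&(x<60)&(z>90)&(z<160)),("keeper",(abs(y)<20)&(x>-60)&(x<-5)&(z>65)&(z<85))):
        if m.sum(): print(n,nm,m.sum(),"x",np.percentile(x[m],[2,50,98]).round(1),"y",np.percentile(y[m],[2,98]).round(1),"z",np.percentile(z[m],[2,98]).round(1))
    m=(abs(y)<22)&(x<-95+600)&(z>55)&(z<64);print("lid/case x min",np.nanpercentile(x[m&(x<0)&(x>-250)],1))
    if n=="scene":cv2.imwrite("pics/s2.png",cv2.resize(p[140:285,160:305,::-1],(600,600),interpolation=cv2.INTER_CUBIC))
print(status.state()["position"])
E
```

```text
t: 5.32
position: [572.5, -23.8, 264.4]
orientation: [0.002, 0.596, 0.803, 0.002]
force: [0.8, -0.2, -1.2]
width: 0.5
t: 5.95
position: [513.6, 166.8, 270.0]
orientation: [-0.0, 0.595, 0.804, -0.0]
force: [0.4, -1.2, 0.8]
width: 0.5
top pull 77 x [-120.5 -114.4 -108.9] y [-28.7  28.5] z [76.9 88.7]
top loop 52 x [10.4 14.2 18.2] y [-22.3  23.3] z [162.6 186.9]
top lever 19 x [17.6 26.5 30.8] y [-9.5  9.9] z [ 95.7 155.8]
top keeper 51 x [-46.9 -27.1  -5.9] y [-14.2  17.8] z [65.3 80. ]
lid/case x min -136.6426358617903
scene pull 43 x [-119.  -111.  -107.8] y [-29.2  -7. ] z [73.3 87.7]
scene loop 88 x [11.  16.8 20.3] y [-24.2  22.1] z [160.5 183.3]
scene lever 117 x [13.7 22.6 31.2] y [-9.4  9.7] z [100.  159.4]
scene keeper 19 x [-32.5 -26.8  -5.8] y [-13.5  -1.5] z [65.9 78.5]
lid/case x min -135.51870196198135
[514.19473373 165.01333443 270.17987467]
```

View pics/s2.png

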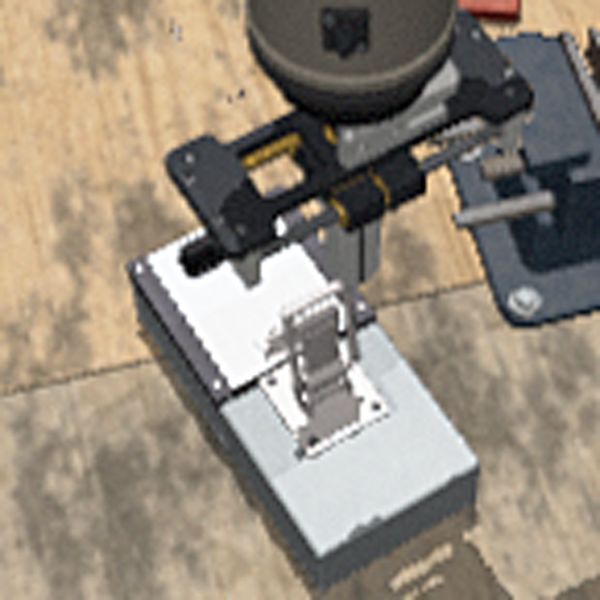

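The lid's end is flush with the case end (x about -135.5), so the lid is near 0, and the loop is upright at case x about 16. I go down behind the loop bar and tip it over towards the lid.

```bash
python3 -m handwheel '[[[0,0,-60,0,0,0,0],[0,0,-97,0,0,0,0],[0,0,-97,0,0,0,0],[5,-16,-97,0,0,0,0],[7,-23,-97,0,0,0,0],[9,-30,-97,0,0,0,0],[11,-37,-97,0,0,0,0],[13,-44,-97,0,0,0,0]]]';  python3 -m handwheel '[[[2,-7,0,0,0,0,0],[4,-14,0,0,0,0,0],[6,-21,0,0,0,0,0],[8,-28,0,0,0,0,0],[10,-33,0,0,0,0,0],[10,-33,0,0,0,0,0]]]'
python3 - <<'E'
from h import *
p,d=snapshot("top");cv2.imwrite("pics/t3.png",cv2.resize(p[115:205,160:280,::-1],(800,600),interpolation=cv2.INTER_CUBIC))
p,d=snapshot("scene");cv2.imwrite("pics/s3.png",cv2.resize(p[140:285,160:305,::-1],(600,600),interpolation=cv2.INTER_CUBIC))
E
```

```text
t: 7.05
position: [527.0, 122.2, 173.7]
orientation: [-0.0, 0.595, 0.803, 0.0]
force: [-0.9, -0.0, -0.9]
width: 0.2
t: 7.8
position: [537.1, 89.1, 173.5]
orientation: [0.0, 0.596, 0.803, -0.0]
force: [-0.5, -0.1, -0.9]
width: 0.1
```

View pics/s3.png

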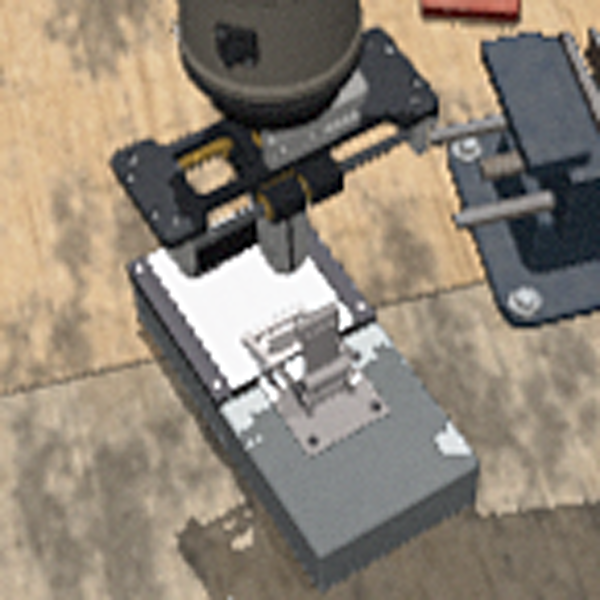

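The loop has fallen: its bar lies across the lid at about (250-330, 310-340), beyond the keeper. Before throwing the lever I check numerically where the bar lies against the keeper.

```bash
python3 -m handwheel '[[[0,0,-15,0,0,0,0],[0,0,-29,0,0,0,0]]]'; python3 - <<'E'
from h import *
e=np.array([-.294,.956]);f=np.array([-.956,-.294]);O=np.array([530.4,109.1])
for n in("top","scene"):
    p,d=snapshot(n);W=pts(n,d);z=W[:,:,2]
    x=(W[:,:,:2]-O)@e;y=(W[:,:,:2]-O)@f
    m=(abs(y)<45)&(x>-75)&(x<-10)&(z>63.5)&(z<110)
    # profile of top height along x, centre strip and wire ends
    for nm,k in(("centre",abs(y)<9),("ends",(abs(y)>14)&(abs(y)<22))):
        print(n,nm,[(X,round(float(np.median(z[k&(x>X)&(x<=X+4)])),1)) for X in range(-72,-8,4) if (k&(x>X)&(x<=X+4)).sum()>1])
    m=(abs(y)<12)&(z>120)&(z<170)&(x>0)&(x<50)
    print("lever x,z",np.median(x[m]).round(1) if m.sum() else None,np.percentile(z[m],98).round(1) if m.sum() else None)
E
```

```text
t: 8.15
position: [536.5, 89.8, 143.2]
orientation: [-0.0, 0.595, 0.804, -0.0]
force: [-0.2, 0.3, -0.4]
width: 0.5
top centre [(-72, 567.9), (-68, 568.1), (-64, 567.3), (-60, 567.8), (-56, 569.2), (-52, 559.3), (-48, 560.6), (-44, 559.7), (-40, 559.7), (-36, 560.4), (-32, 560.9), (-28, 561.4), (-24, 561.3), (-20, 561.7), (-16, 579.0), (-12, 579.7)]
top ends [(-72, 556.1), (-68, 558.4), (-64, 558.9), (-60, 556.2), (-56, 555.7), (-52, 557.3), (-48, 575.3), (-44, 568.1), (-40, 580.8), (-36, 583.4), (-32, 571.4), (-28, 585.8), (-24, 572.9), (-20, 560.2), (-16, 588.9), (-12, 560.0)]
lever x,z None None
scene centre [(-72, 562.0), (-68, 561.8), (-64, 565.4), (-60, 562.8), (-56, 560.6), (-52, 561.4), (-48, 556.5), (-44, 555.7), (-40, 556.6), (-36, 557.2), (-32, 556.1), (-28, 269.7), (-24, 556.3), (-20, 556.7), (-16, 557.1), (-12, 181.4)]
scene ends [(-72, 552.1), (-68, 555.6), (-64, 556.4), (-60, 554.1), (-56, 555.1), (-52, 555.1), (-48, 574.4), (-44, 551.4), (-40, 551.8), (-36, 553.8), (-32, 553.2), (-28, 553.4), (-24, 554.9), (-20, 553.4), (-16, 554.8), (-12, 556.0)]
lever x,z 21.2 163.3
```

The arm hides that spot, but the scene image shows the bar beyond the keeper, so I go on with the first part of the lever throw and watch the force.

```bash
python3 -m handwheel '[[[-4.4,14.3,0,0,0,0,0],[-8.5,27.7,0,0,0,0,0],[-11,36,-1,0,0,0,0],[-13.8,45,-1.5,0,0,0,0],[-16.5,54,-4,0,0,0,0],[-19,61.7,-7.5,0,0,0,0],[-19,61.7,-7.5,0,0,0,0]]]'; python3 - <<'E'
from h import *
p,d=snapshot("scene");cv2.imwrite("pics/s4.png",cv2.resize(p[140:285,160:305,::-1],(600,600),interpolation=cv2.INTER_CUBIC))
E
```

```text
t: 9.12
position: [517.6, 151.8, 136.6]
orientation: [-0.0, 0.595, 0.804, -0.0]
force: [0.1, -0.0, 0.8]
width: 0.4
```

View pics/s4.png

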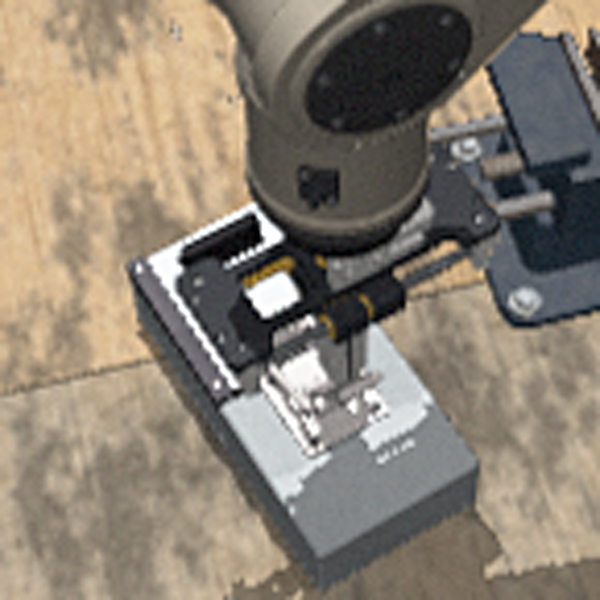

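The lever has swung and its end now shows near (360,380) under the finger. The keeper is hidden. I press on along the arc.

```bash
python3 -m handwheel '[[[-2.2,7.5,-5,0,0,0,0],[-4.5,14.5,-10.3,0,0,0,0],[-6.3,20.5,-17,0,0,0,0],[-8,26,-24,0,0,0,0],[-9.7,31.5,-35,0,0,0,0]]]'; python3 -m handwheel '[[[-0.5,2,-6,0,0,0,0],[-1,3.5,-11.5,0,0,0,0],[-1.3,4.5,-17,0,0,0,0],[-1.6,5.3,-21.5,0,0,0,0],[-1.6,5.3,-23.5,0,0,0,0],[-1.6,5.3,-23.5,0,0,0,0]]]'
```

```text
t: 9.8
position: [508.1, 183.4, 101.4]
orientation: [-0.0, 0.595, 0.803, 0.0]
force: [-0.1, 0.2, -0.3]
width: 0.6
t: 10.55
position: [506.6, 188.0, 78.5]
orientation: [-0.0, 0.596, 0.803, 0.0]
force: [-1.8, -0.6, 2.1]
width: 1.1
```

Light contact at z = 78.5 is the height of the shut lever's top face. I press 2 mm more, rise, move clear and look.

```bash
python3 -m handwheel '[[[0,0,-2,0,0,0,0],[0,0,-2,0,0,0,0],[0,0,50,0,0,0,0],[0,0,110,0,0,0,0],[-40,50,140,0,0,0,0],[-80,110,150,0,0,0,0],[-110,160,160,0,0,0,0],[-130,210,160,0,0,0,0]]]'; python3 -m handwheel '[[[-20,60,0,0,0,0,0],[-20,60,0,0,0,0,0]]]'; python3 - <<'E'
from h import *
e=np.array([-.294,.956]);f=np.array([-.956,-.294]);O=np.array([530.4,109.1])
for n in("top","scene"):
    p,d=snapshot(n);W=pts(n,d);z=W[:,:,2]
    x=(W[:,:,:2]-O)@e;y=(W[:,:,:2]-O)@f
    for nm,k in(("centre",abs(y)<9),("legs",(abs(y)>17)&(abs(y)<26))):
        print(n,nm,[(X,round(float(np.nanmedian(z[k&(x>X)&(x<=X+4)])),1)) for X in range(-60,118,4) if (k&(x>X)&(x<=X+4)).sum()>1])
    m=(x<-80)&(x>-180)&(abs(y)<50)&(z>72)&(z<95);print("pull x",np.percentile(x[m],[2,50,98]).round(1))
    b=p[115:205,160:280] if n=="top" else p[160:280,170:290]
    cv2.imwrite(f"pics/{n}5.png",cv2.resize(b[:,:,::-1],(800,600) if n=="top" else (600,600),interpolation=cv2.INTER_CUBIC))
E
```

```text
t: 11.55
position: [377.8, 394.4, 239.5]
orientation: [-0.0, 0.595, 0.803, 0.001]
force: [1.6, -0.2, -0.4]
width: 0.4
t: 11.8
position: [356.1, 457.0, 237.6]
orientation: [-0.0, 0.593, 0.805, -0.0]
force: [0.6, -1.0, -0.3]
width: 0.3
top centre [(-60, 59.9), (-56, 62.0), (-52, 62.5), (-48, 59.3), (-44, 62.4), (-40, 62.2), (-36, 69.5), (-32, 74.6), (-28, 76.2), (-24, 67.8), (-20, 63.1), (-16, 58.8), (-12, 66.0), (-8, 65.9), (-4, 66.2), (0, 63.6), (4, 66.1), (8, 64.4), (12, 77.8), (16, 82.7), (20, 81.2), (24, 80.3), (28, 77.4), (32, 78.3), (36, 78.1), (40, 77.6), (44, 79.5), (48, 78.1), (52, 78.3), (56, 79.0), (60, 80.0), (64, 79.0), (68, 79.8), (72, 80.0), (76, 78.0), (80, 78.8), (84, 79.5), (88, 79.6), (92, 79.7), (96, 79.8), (100, 79.4), (104, 80.8), (108, 65.9), (112, 57.9)]
top legs [(-60, 60.9), (-56, 61.4), (-52, 61.7), (-48, 60.3), (-44, 60.3), (-40, 62.3), (-36, 65.9), (-32, 70.0), (-28, 67.2), (-24, 68.0), (-20, 70.3), (-16, 67.1), (-12, 69.5), (-8, 68.6), (-4, 70.3), (0, 70.6), (4, 67.8), (8, 72.0), (12, 70.9), (16, 71.9), (20, 69.3), (24, 70.0), (28, 69.8), (32, 70.1), (36,
[... 711 characters left out ...]
), (88, 77.2), (92, 79.0), (96, 77.9), (100, 79.8), (104, 74.2), (108, 60.7), (112, 34.8), (116, -0.2)]
scene legs [(-60, 59.9), (-56, 58.5), (-52, 59.1), (-48, 59.2), (-44, 58.7), (-40, 58.4), (-36, 61.3), (-32, 66.1), (-28, 65.9), (-24, 64.1), (-20, 64.8), (-16, 66.4), (-12, 67.8), (-8, 66.5), (-4, 66.8), (0, 66.5), (4, 67.2), (8, 67.0), (12, 67.9), (16, 69.2), (20, 70.9), (24, 67.3), (28, 69.8), (32, 68.4), (36, 69.5), (40, 69.9), (44, 69.9), (48, 62.3), (52, 60.1), (56, 59.6), (60, 58.9), (64, 60.1), (68, 59.7), (72, 58.7), (76, 58.6), (80, 59.4), (84, 60.1), (88, 60.8), (92, 59.0), (96, 59.4), (100, 59.4), (104, 59.7), (108, 59.1), (112, 35.4), (116, 15.3)]
pull x [-116.5 -108.  -104.3]
```

View pics/scene5.png

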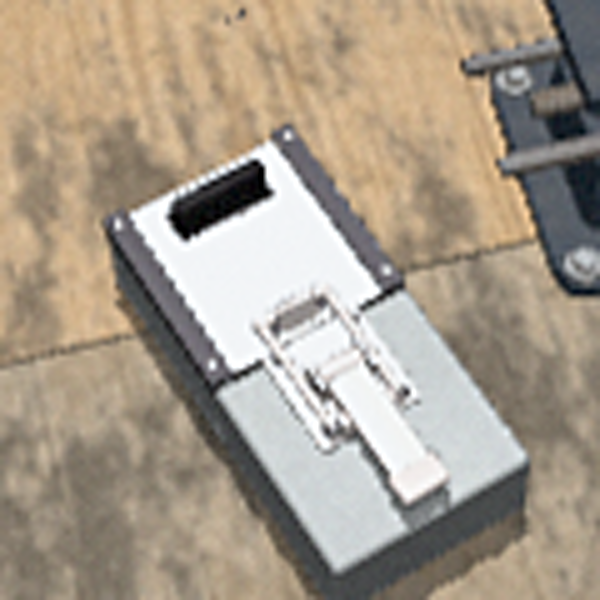

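View pics/top5.png

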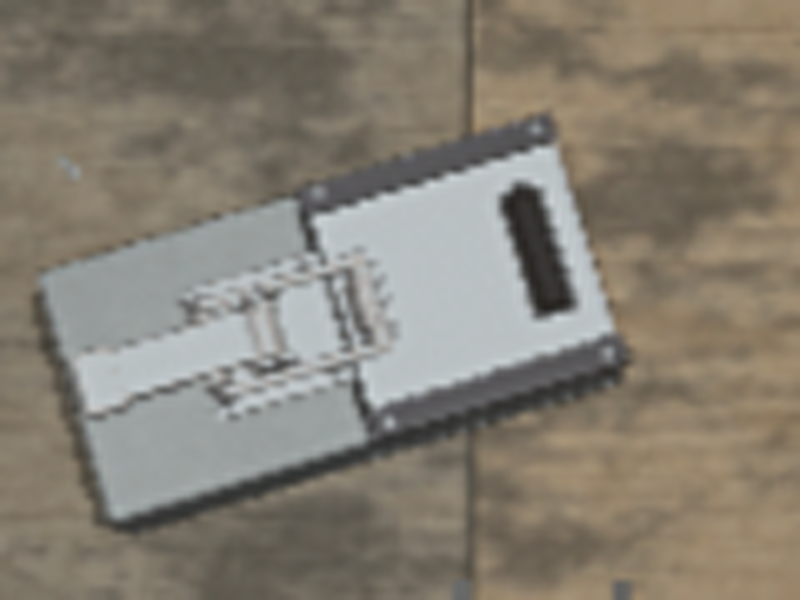

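The lever lies level, with its top at z about 78. The loop bar sits on the lid on the -x side of the keeper, and the pull bar has moved 3 mm further in, which fits a squeezed seal. The robot is clear, so I hand in.

```bash
python3 -c "from bench import env;print(env.hand_in())"
```

```text
the job is handed in; nothing more can be done
None
```

The case is closed and latched, and I handed the job in at about 12 s of the 42 s allowed; the hand-in gave no verdict. I pushed the lid onto its seal with about 17 N, tipped the loop over the keeper, swung the lever down to shut and moved the arm clear.

- **Lever:** it lies level along the deck. Its top measures 78–79 mm in both cameras, against 78 mm for fully shut.
- **Loop:** both pictures show the bar on the lid behind the keeper, at about lid level (65–70 mm by the depth readings).
- **Lid:** the pull bar sits about 3 mm further in than before clamping, in both views. That fits a squeezed seal, though it is close to the 2 mm calibration limit.
- **Robot and bystanders:** the last force reading was near zero. I never moved near the jar or the tin, and did not measure their positions again at the end.

One check failed: before throwing the lever I tried to measure the loop's seating, but the arm hid it. I went on from the picture, and the final views showed it hooked.

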